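Switch off the two chargers at the desk power strip

ROBOT

A 7-joint arm with a two-finger parallel gripper is mounted at the origin on the work surface. World frame = base frame: x ahead of the robot, y to its left, z up, the work surface at z = 0. Lengths are in m, angles in rad, forces in N, time in s.
With the tool pointing down it reaches from about 0.425 to 1.025 m from the base axis. Payload 9.4 kg.
Tool frame: the origin (TCP) lies midway between the tips of the shut fingers; the grasp point (between the pads) lies manip.grip_depth behind it (manip.grip_depth is the distance from the TCP to the grasp point, in m); z points along the fingers, y is the line along which they close (so a half turn about z gives the same grasp; the last joint's range is limited). The gripper opens to 85 mm and grips with 20 to 120 N. Pads are 22 mm wide; open, the fingers measure 114 mm over their backs; the gripper's body (76 mm by 85 mm) begins 54 mm behind the grasp point. The pads swing forward as they close: fully open they stand 13 mm farther back than shut.
Start: joints at [-1.366, 0.599, -0.003, 1.599, 0.002, 0.943, -0.08], TCP at [0.202, 0.696, 0.231] pointing down, gripper open.
Joint ranges: [-2.57, 2.57], [-0.35, 1.97], [-1.29, 1.29], [0.11, 2.56], [-1.05, 4.19], [0.11, 1.86], [-2.63, 2.63]. Speed limits (rad/s): [2.22, 2.22, 3.01, 3.01, 3.14, 3.14, 3.14].

INTERFACE

Orientations are given as a rotation vector (axis times angle).
In Python, from bench import manip, viewer, order gives the robot as it stands.
- The arm moves only by the shell command python3 -m crank 'ROWS'. ROWS is JSON, one flat list of numbers, 7 for each row, row after row: the turn, a rotation vector about the tool's x, y, z each as a share of 0.5 rad, from -1 to 1, then the shift along the tool's x, y, z each as a share of 0.15 m, from -1 to 1, then the opening in per cent of the stroke, from 0 (shut) to 100 (fully open). In form: [rx, ry, rz, tx, ty, tz, fingers, rx, ry, rz, tx, ty, tz, fingers, ...]. A call has 1 to 8 rows; each row shifts and turns the commanded pose from where the row before left it, along the tool's axes as they then stand; what a row does not reach is not made up. A row lasts 1/8 s, in which the tool goes at most 62.5 mm and 10.7 degrees, less where a joint would pass 70% of its speed; a pose out of reach is approached as far as the arm can. A call with a number of a shift or a turn outside -1 to 1 is refused whole. A call with a gripper value outside its range is refused whole. The fingers move at their own pace and stop on an object; the grip force is fixed at half the most. Time passes only in rows, so rows that do not move let the fingers close. It gives the time, the measured TCP pose, the force, the opening and the grip force at its end, in the units of the state.
- manip.get_obs(): the state, without advancing time (a new reading comes with each control period).
- viewer.camera(name): name is "side" or "top"; returns a dict with "frame" (384x512x3 uint8, red, green, blue), "fovy" (degrees; the focal length in pixels is half the picture's height over the tangent of half this angle, whatever the lens; pixels are square), "cx", "cy" (the principal point, pixels), "dist_coeffs" ([k1, k2, p1, p2, k3] as OpenCV has them; the pictures are not rectified), "origin" and "rotation" of the camera in the world. Camera axes: x right, y down, z forward; pixel columns grow to the right and rows downward; lengths in m; the calibration is good to about 2 mm. A picture is of the moment at which its call begins. There is no depth.
- order.close_job(): hands the job in; it is judged then, once.
The state is a dict: "clock": time; "joint_positions": joint angles; "dq": joint speeds; "tau": joint torques, N m; "tcp_pos": TCP position; "tcp_rot": TCP orientation; "ft_force": force on the tool from outside, world axes, zero at the start; "wrist_torque": the same for the moment, N m; "grip_width": opening from 0.0 (shut) to 1.0 (fully open); "finger_force": force on a finger pad.
Only numpy, scipy, OpenCV 4.12 (cv2) and the standard library are available. Lean on these libraries where they do the work, as an engineer would, in place of code of your own. Each camera call takes 0.05 s, during which the arm holds its last target. There are 200 camera calls.

TASK

The desk is being closed down for the night: at the power strip, switch off the two sockets that the USB chargers (two alike square-edged blocks, each with two slots on top) are plugged into, by gently pressing the raised near end of each one's rocker switch all the way down. Leave the other three rocker switches on, and do not shift, pull out or lift anything plugged into the strip or lying on the desk; withdraw clear when done.

Things in the scene. Friction and masses are not known exactly. Their poses are not given: they have to be found in the camera images.
- strip: Aluminium power strip with black end caps, screwed to the desk: 98 mm deep (own x), 358 mm long (own y), top 42 mm above the desk. Origin on the desk; x points away from the robot, y along the row. Sockets and rockers 0 to 4 lie at own y = +120, +60, 0, -60, -120 mm; sockets at own x = +20 mm, each rocker's pivot straight across at x = -30 mm.
- rocker0 (a joint): Rocker switch of socket 0: 0 = on (the end by the socket is down, the end at the strip's near edge stands up), 0.40 rad = off (near end fully down). It stays where it is left; it needs some 2 to 4 N on its near end and then meets a hard stop (press slowly).
- rocker0_end (a point): Top of rocker 0, 1 mm inside its near edge; moves with it. Dark grey V-topped rocker, 28 mm (strip's x) by 20 mm, pivot 13 mm from here towards the socket. On: this point is 51 mm above the desk; off: 46 mm, the near half of its top then level, 3.5 mm proud of the strip. Press here or slightly outside: a finger over the pivot on to the far half would block it.
- rocker1 (a joint): Rocker switch of socket 1: 0 = on (the end by the socket is down, the end at the strip's near edge stands up), 0.40 rad = off (near end fully down). It stays where it is left; it needs some 2 to 4 N on its near end and then meets a hard stop (press slowly).
- rocker1_end (a point): Top of rocker 1, 1 mm inside its near edge; moves with it. Dark grey V-topped rocker, 28 mm (strip's x) by 20 mm, pivot 13 mm from here towards the socket. On: this point is 51 mm above the desk; off: 46 mm, the near half of its top then level, 3.5 mm proud of the strip. Press here or slightly outside: a finger over the pivot on to the far half would block it.
- rocker2 (a joint): Rocker switch of socket 2: 0 = on (the end by the socket is down, the end at the strip's near edge stands up), 0.40 rad = off (near end fully down). It stays where it is left; it needs some 2 to 4 N on its near end and then meets a hard stop (press slowly).
- rocker2_end (a point): Top of rocker 2, 1 mm inside its near edge; moves with it. Dark grey V-topped rocker, 28 mm (strip's x) by 20 mm, pivot 13 mm from here towards the socket. On: this point is 51 mm above the desk; off: 46 mm, the near half of its top then level, 3.5 mm proud of the strip. Press here or slightly outside: a finger over the pivot on to the far half would block it.
- rocker3 (a joint): Rocker switch of socket 3: 0 = on (the end by the socket is down, the end at the strip's near edge stands up), 0.40 rad = off (near end fully down). It stays where it is left; it needs some 2 to 4 N on its near end and then meets a hard stop (press slowly).
- rocker3_end (a point): Top of rocker 3, 1 mm inside its near edge; moves with it. Dark grey V-topped rocker, 28 mm (strip's x) by 20 mm, pivot 13 mm from here towards the socket. On: this point is 51 mm above the desk; off: 46 mm, the near half of its top then level, 3.5 mm proud of the strip. Press here or slightly outside: a finger over the pivot on to the far half would block it.
- rocker4 (a joint): Rocker switch of socket 4: 0 = on (the end by the socket is down, the end at the strip's near edge stands up), 0.40 rad = off (near end fully down). It stays where it is left; it needs some 2 to 4 N on its near end and then meets a hard stop (press slowly).
- rocker4_end (a point): Top of rocker 4, 1 mm inside its near edge; moves with it. Dark grey V-topped rocker, 28 mm (strip's x) by 20 mm, pivot 13 mm from here towards the socket. On: this point is 51 mm above the desk; off: 46 mm, the near half of its top then level, 3.5 mm proud of the strip. Press here or slightly outside: a finger over the pivot on to the far half would block it.
- charger_a: USB charger, plain white rectangular block with two USB slots on top, 46 x 42 mm seen from above, 36 mm high above the strip, plugged loosely into one of the sockets. One of two alike. Origin on the socket's axis, 15 mm below the strip's top face (underside of its round plug).
- charger_b: USB charger, plain white rectangular block with two USB slots on top, 46 x 42 mm seen from above, 36 mm high above the strip, plugged loosely into one of the sockets. One of two alike. Origin on the socket's axis, 15 mm below the strip's top face (underside of its round plug).
- timer: Mechanical plug-in timer, white, round, 52 mm across with a notched dial, 41 mm high above the strip, plugged loosely into one of the sockets. Origin as for the chargers. To stay on.
- extender: Wi-Fi extender, white, 68 mm long box (strip's x, from 23 mm nearer than the socket's axis to 45 mm beyond it), 28 mm high above the strip, 54 mm wide over the folded aerials on its two sides, plugged loosely into one of the sockets. Origin as for the chargers. To stay on.
- cover: Socket safety cover, white flat disc 45 mm across and 3 mm high, in one of the sockets; no appliance there. Origin as for the chargers. Its rocker is to stay on.
- mouse: White computer mouse, 108 x 62 mm, 33 mm high, on the desk between the robot and the strip. Origin on the desk under it.
- pen: Black ballpoint pen, 140 mm long, 11 mm thick, lying on the desk along the strip's near side. Origin under its middle, x along it.
- stapler: Black stapler, 130 mm long, 36 mm wide, 52 mm high, on the desk beyond the strip. Origin under its middle, x along it.
- mug: White mug, 80 mm across, 92 mm high, on the desk beyond the strip. Origin under its middle.
Not all that is in view belongs to the job. What is shaped like the extender but orange is not meant. Several things look just like the stapler: the one meant starts farthest to the robot's left.

How it is judged:
By the outcome, as a careful person would: the job done as asked, in the order asked, and still so for the second after the job is handed in, with the robot touching nothing.
It also fails if it takes over 32 s, if anything falls off the work surface, if the arm or the gripper's body presses on something with over 40 N, if the wrist force passes 120 N, or if a joint passes its speed limit or range.

## Working session

There is one attempt and no reset: what is moved stays moved. The work goes in short steps, Python scripts to look and compute and a shell command to move; the robot and the scene stay as the last step left them, time stands still between calls to the robot, and variables do not carry over. Pictures are saved under pics/ and viewed, at most 10 in all, crops included, and the job is handed in when it is done.

```bash
mkdir -p pics; cat > h.py <<'E'
import numpy as np,cv2,pickle
from bench import manip,viewer,order
def snap(n,f):
    c=viewer.camera(n);cv2.imwrite(f'pics/{f}.png',c['frame'][:,:,::-1]);pickle.dump(c,open(f'pics/{f}.pkl','wb'));return c
def K(c):
    f=c['frame'].shape[0]/2/np.tan(np.radians(c['fovy'])/2);return np.array([[f,0,c['cx']],[0,f,c['cy']],[0,0,1.]])
def ray(c,uv):
    p=cv2.undistortPoints(np.array([[uv]],float),K(c),np.array(c['dist_coeffs'],float))[0,0]
    return np.array(c['origin']),np.array(c['rotation']).reshape(3,3)@np.array([p[0],p[1],1])
def atz(c,uv,z):
    o,d=ray(c,uv);return o+d*(z-o[2])/d[2]
def proj(c,P):
    R=np.array(c['rotation']).reshape(3,3);q=(np.atleast_2d(P)-np.array(c['origin']))@R
    return cv2.projectPoints(q,np.zeros(3),np.zeros(3),K(c),np.array(c['dist_coeffs'],float))[0][:,0]
E
python3 - <<'E'
from h import *
for n in('top','side'):
    c=snap(n,n+'0');print(n,c['fovy'],c['cx'],c['cy'],c['dist_coeffs'],c['origin'],np.round(c['rotation'],3))
a=[cv2.imread(f'pics/{n}0.png') for n in('top','side')]
cv2.imwrite('pics/b0.png',cv2.resize(np.vstack(a),None,fx=.78,fy=.78))
o=manip.get_obs();print({k:np.round(v,4) for k,v in o.items()},manip.grip_depth)
E
```

```text
top 42.118144704722276 255.98834541052955 191.62404851867316 [0.04676169 0.         0.         0.         0.        ] [0.4640219  0.06574653 1.13884269] [-2.161  2.164 -0.089]
side 42.4455085853357 254.95570920448782 198.24201199649616 [-0.20099159  0.          0.          0.          0.        ] [-0.08413701 -0.59255438  0.65395091] [-1.994  0.83  -0.472]
{'clock': np.float64(0.1), 'joint_positions': array([-1.3657,  0.6   , -0.0025,  1.6001,  0.0018,  0.9429, -0.0798]), 'dq': array([ 0.0012, -0.001 ,  0.0003, -0.0019,  0.    ,  0.0021,  0.0007]), 'tau': array([ 6.10000e-03, -7.77989e+01,  1.57000e+00, -2.58625e+01,
        1.26000e-02,  5.50000e-03,  0.00000e+00]), 'tcp_pos': array([0.2015, 0.696 , 0.2305]), 'tcp_rot': array([-4.4110e-01, -3.1104e+00,  2.2000e-03]), 'ft_force': array([-0.4744,  1.0219, -0.8189]), 'wrist_torque': array([-0.026 ,  0.0415, -0.0265]), 'finger_force': np.float64(0.0), 'grip_width': np.float64(1.0014)} 0.0187
```

View pics/top0.png

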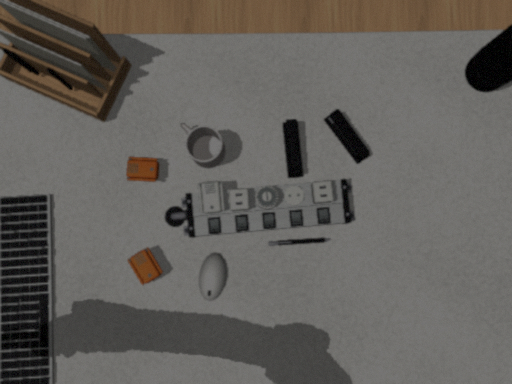

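View pics/side0.png

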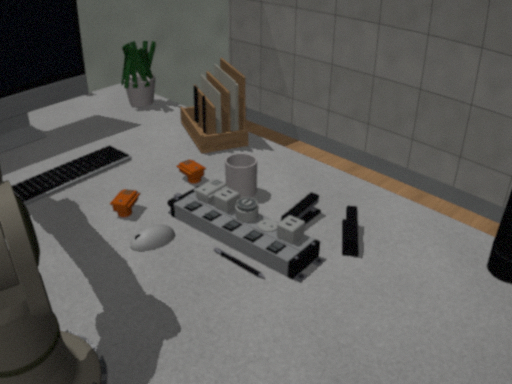

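The top view shows the strip from (187,215) to (350,200). From left (+y) its sockets hold the extender (211,196), a charger (238,198), the timer (268,196), the cover (293,194) and a charger (323,190). The rockers are at about (214,225), (241,223), (269,221), (296,218) and (323,215). I'll confirm this in an enlarged crop.

```bash
sed -i "s/np.array(c\['rotation'\]).reshape(3,3)/cv2.Rodrigues(np.array(c['rotation'],float))[0]/" h.py
python3 - <<'E'
from h import *
a=cv2.imread('pics/top0.png')[165:255,165:365];b=cv2.imread('pics/side0.png')[170:280,160:325]
a=cv2.resize(a,(800,360),interpolation=3);b=cv2.resize(b,(660,440),interpolation=3)
cv2.imwrite('pics/ca.png',cv2.convertScaleAbs(a,alpha=1.6));cv2.imwrite('pics/cb.png',cv2.convertScaleAbs(b,alpha=1.6))
E
```

```text
(no output)
```

View pics/ca.png

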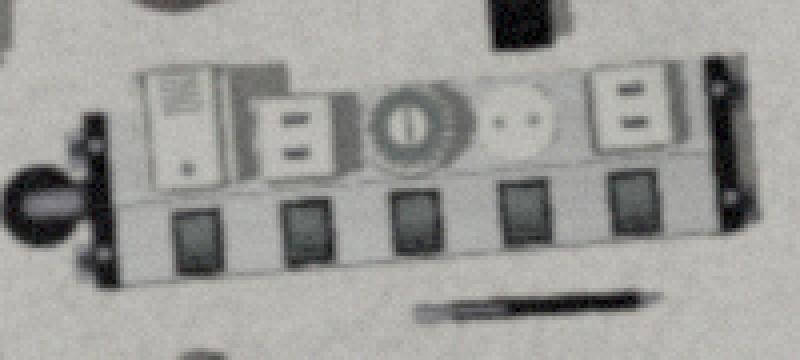

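View pics/cb.png

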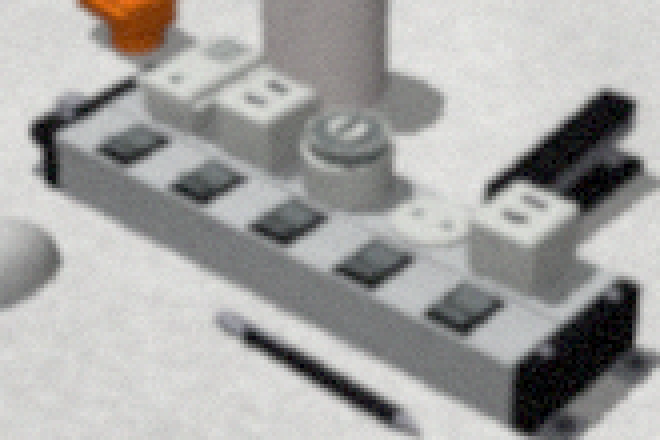

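Confirmed: the square blocks with two slots are at crop (296,137), socket 1, and crop (633,108), socket 4. So the rockers to press are 1 and 4. The extender is in socket 0, the timer in 2 and the cover in 3. Next I'll fit the strip pose from both views.

```bash
cat > fit.py <<'E'
from h import *
from scipy.optimize import least_squares
Y=[.12,.06,0,-.06,-.12]
own=np.array([[.02,Y[1],.078],[.02,Y[4],.078],[.02,Y[3],.045]]+[[-.03,y,.047] for y in Y])
T=np.array([(296,137),(633,108),(515,121),(197,241),(307,232),(416,223),(527,212),(635,203)])/4+[164.6,164.6]
S=np.array([(264,96),(525,215),(430,220),(133,144),(208,181),(289,221),(374,263),(465,307)])/4+[159.6,169.6]
t=pickle.load(open('pics/top0.pkl','rb'));s=pickle.load(open('pics/side0.pkl','rb'))
def W(p,o):
    c,n=np.cos(p[2]),np.sin(p[2]);return np.c_[p[0]+c*o[:,0]-n*o[:,1],p[1]+n*o[:,0]+c*o[:,1],o[:,2]+p[3]]
f=lambda p:np.r_[proj(t,W(p,own))-T,proj(s,W(p,own))-S].ravel()
r=least_squares(f,[.45,.06,0,0]);p=r.x
if __name__=='__main__':
    print(p,np.round(r.fun.reshape(-1,2),1).tolist())
    e=np.array([[-.043,y,.051] for y in Y]);print(np.round(W(p,e),4))
    m=manip.get_obs();R=cv2.Rodrigues(m['tcp_rot'])[0];print(np.round(R,3))
E
python3 fit.py
```

```text
[ 0.53872539  0.05928053  0.08825653 -0.00097457] [[-0.2, 0.2], [-0.5, -0.1], [0.1, 0.6], [-0.1, 0.5], [-0.3, 0.3], [-0.2, 0.1], [-0.7, 0.4], [-0.3, 0.2], [1.0, 0.3], [0.4, -0.4], [1.0, 0.8], [0.1, -0.2], [0.2, -0.1], [0.1, -0.2], [0.2, -0.2], [0.2, -0.1]]
[[ 0.4853  0.175   0.05  ]
 [ 0.4906  0.1153  0.05  ]
 [ 0.4959  0.0555  0.05  ]
 [ 0.5012 -0.0043  0.05  ]
 [ 0.5065 -0.064   0.05  ]]
[[-0.961  0.278 -0.   ]
 [ 0.278  0.961 -0.001]
 [-0.    -0.001 -1.   ]]
```

```bash
python3 -m crank '[0,0,-0.25,0,0,0,0, 0,0,-0.25,0,0,0,0, 0,0,-0.24,0,0,0,0, 0,0,0,-0.12,-0.31,0,0, 0,0,0,-0.12,-0.31,0,0, 0,0,0,-0.12,-0.31,0,0, 0,0,0,-0.12,-0.31,0,0, 0,0,0,-0.12,-0.31,0,0]'
cat > go.py <<'E'
import sys
from fit import *
k=int(sys.argv[1]);z=float(sys.argv[2]);ox=float(sys.argv[3]) if len(sys.argv)>3 else -.046
m=manip.get_obs();R=cv2.Rodrigues(m['tcp_rot'])[0]
tg=W(np.r_[p[:3],0],np.array([[ox,Y[k],z]]))[0]
D=np.array([[-np.cos(p[2]),-np.sin(p[2]),0],[-np.sin(p[2]),np.cos(p[2]),0],[0,0,-1]]).T
print('t',m['clock'],'tcp',np.round(m['tcp_pos'],4),'tgt',np.round(tg,4),'shares',np.round(R.T@(tg-m['tcp_pos'])/.15,3),'turn',np.round(cv2.Rodrigues(R.T@D)[0].ravel()/.5,3),'F',np.round(m['ft_force'],1),'w',m['grip_width'],'q',np.round(m['joint_positions'],2))
E
python3 go.py 1 .10
```

```text
clock: 1.1
tcp_pos: [0.3123, 0.471, 0.2311]
tcp_rot: [0.138, -3.138, 0.001]
ft_force: [1.5, -1.1, -0.4]
grip_width: 0.005
finger_force: 0.0
t 1.1 tcp [0.3123 0.471  0.2311] tgt [0.4876 0.115  0.1   ] shares [-0.955 -2.467  0.875] turn [-0.001 -0.    -0.   ] F [ 1.5 -1.1 -0.4] w 0.004605093111934237 q [-1.    0.41 -0.12  1.97  0.07  0.77  0.5 ]
```

```bash
python3 -m crank '[0,0,0,-0.12,-0.31,0,0, 0,0,0,-0.12,-0.31,0,0, 0,0,0,-0.12,-0.31,0,0, 0,0,0,-0.12,-0.31,0,0, 0,0,0,-0.12,-0.31,0,0, 0,0,0,-0.12,-0.31,0,0, 0,0,0,-0.12,-0.31,0,0, 0,0,0,0,0,0,0]'
python3 go.py 1 .10
```

```text
clock: 2.1
tcp_pos: [0.4672, 0.1557, 0.2311]
tcp_rot: [0.128, -3.139, 0.002]
ft_force: [-0.5, -0.6, 0.1]
grip_width: -0.001
finger_force: 0.0
t 2.1 tcp [0.4672 0.1557 0.2311] tgt [0.4876 0.115  0.1   ] shares [-0.114 -0.28   0.874] turn [-0.003 -0.    -0.013] F [-0.5 -0.6  0.1] w -0.0010354562047249641 q [-0.39  0.32 -0.06  2.12  0.03  0.7   1.18]
```

```bash
python3 -m crank '[0,0,-0.013,-0.114,-0.28,0,0, 0,0,0,0,0,0.22,0, 0,0,0,0,0,0.22,0, 0,0,0,0,0,0.22,0, 0,0,0,0,0,0.21,0, 0,0,0,0,0,0,0, 0,0,0,0,0,0,0]'
python3 go.py 1 .06
python3 - <<'E'
from h import *
snap('top','t1');snap('side','s1')
a=cv2.imread('pics/t1.png')[165:265,165:365];b=cv2.imread('pics/s1.png')[130:280,130:330]
a=cv2.resize(a,(600,300),interpolation=3);b=cv2.resize(b,(400,300),interpolation=3);b=cv2.copyMakeBorder(b,0,0,0,200,0)
cv2.imwrite('pics/c1.png',cv2.convertScaleAbs(np.vstack([a,b]),alpha=1.6))
E
```

```text
clock: 2.98
tcp_pos: [0.4868, 0.1199, 0.1015]
tcp_rot: [-0.15, 3.138, 0.0]
ft_force: [-0.0, -0.3, -0.2]
grip_width: -0.0
finger_force: 0.0
t 2.975 tcp [0.4868 0.1199 0.1015] tgt [0.4876 0.115  0.06  ] shares [-0.002 -0.033  0.277] turn [0.    0.001 0.014] F [-0.  -0.3 -0.2] w -8.369980618907475e-05 q [-0.32  0.54 -0.04  2.22  0.06  0.39  1.25]
```

View pics/c1.png

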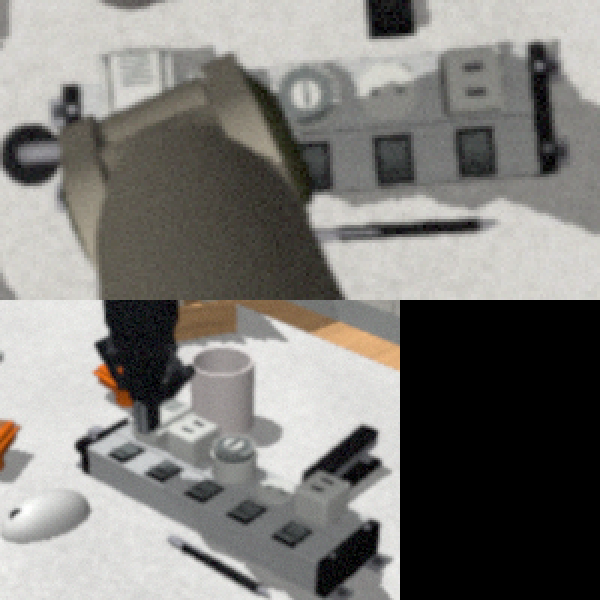

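The shut fingertips are at side crop (147,430), px (203,195), above rockers 0 and 1. I'll correct y and go down to 60 mm.

```bash
python3 -m crank '[0,0,0.014,-0.002,-0.033,0,0, 0,0,0,0,0,0.14,0, 0,0,0,0,0,0.13,0, 0,0,0,0,0,0,0, 0,0,0,0,0,0,0]'
python3 go.py 1 .046
python3 - <<'E'
from h import *
c=snap('side','s2');print(proj(c,manip.get_obs()['tcp_pos']))
b=cv2.imread('pics/s2.png')[150:260,150:290]
cv2.imwrite('pics/c2.png',cv2.convertScaleAbs(cv2.resize(b,None,fx=5,fy=5,interpolation=3),alpha=1.8))
E
```

```text
clock: 3.7
tcp_pos: [0.4878, 0.1143, 0.061]
tcp_rot: [-0.137, 3.138, 0.0]
ft_force: [-0.1, 0.5, 0.6]
grip_width: -0.004
finger_force: 0.0
t 3.7 tcp [0.4878 0.1143 0.061 ] tgt [0.4876 0.115  0.046 ] shares [0.001 0.005 0.1  ] turn [ 0.     0.002 -0.002] F [-0.1  0.5  0.6] w -0.003738600723057122 q [-0.32  0.61 -0.03  2.24  0.07  0.29  1.24]
[[206.79841901 212.097734  ]]
```

View pics/c2.png

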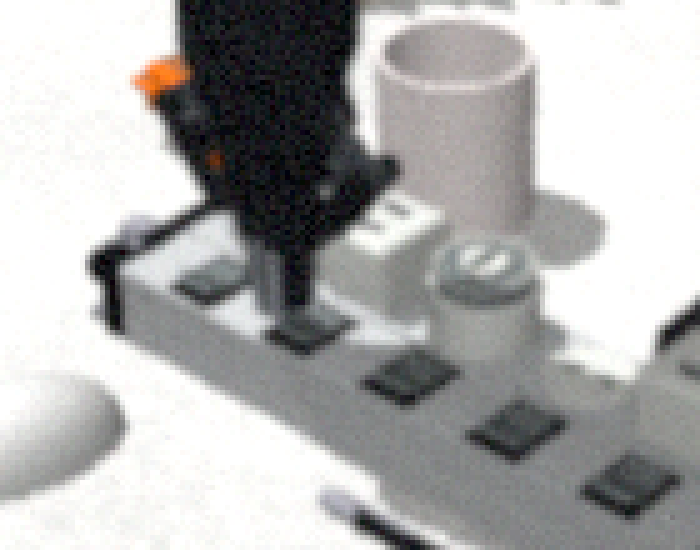

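The tip at crop (285,310) agrees with its projection and sits over rocker 1's near end. Pressing slowly.

```bash
python3 -m crank '[0,0,0,0,0.005,0.02,0, 0,0,0,0,0,0.015,0, 0,0,0,0,0,0.015,0, 0,0,0,0,0,0.01,0, 0,0,0,0,0,0.01,0, 0,0,0,0,0,0,0]'
python3 go.py 1 .046
```

```text
clock: 4.5
tcp_pos: [0.4871, 0.1151, 0.0497]
tcp_rot: [0.138, -3.138, 0.0]
ft_force: [0.1, 0.3, 0.4]
grip_width: -0.001
finger_force: 0.4
t 4.5 tcp [0.4871 0.1151 0.0497] tgt [0.4876 0.115  0.046 ] shares [-0.004 -0.001  0.025] turn [-0.    -0.001 -0.001] F [0.1 0.3 0.4] w -0.0012117203132133996 q [-0.32  0.64 -0.03  2.25  0.07  0.26  1.24]
```

```bash
python3 -m crank '[0,0,0,0,0,0.01,0, 0,0,0,0,0,0.01,0]';python3 -m crank '[0,0,0,0,0,0.007,0, 0,0,0,0,0,0,0]'; python3 -m crank '[0,0,0,0,0,0.007,0, 0,0,0,0,0,0,0]'
python3 go.py 1 .046
```

```text
clock: 4.75
tcp_pos: [0.487, 0.115, 0.0467]
tcp_rot: [0.138, -3.138, 0.0]
ft_force: [-2.6, 0.8, 2.5]
grip_width: 0.001
finger_force: 1.4
clock: 5.0
tcp_pos: [0.4873, 0.1151, 0.0457]
tcp_rot: [0.138, -3.138, 0.0]
ft_force: [-2.0, -0.2, 1.2]
grip_width: 0.002
finger_force: 0.6
clock: 5.25
tcp_pos: [0.4875, 0.1151, 0.0454]
tcp_rot: [-0.138, 3.138, 0.0]
ft_force: [-3.4, -0.5, 13.5]
grip_width: 0.003
finger_force: 7.1
t 5.25 tcp [0.4875 0.1151 0.0454] tgt [0.4876 0.115  0.046 ] shares [-0.001 -0.001 -0.004] turn [ 0.     0.001 -0.001] F [-3.4 -0.5 13.5] w 0.0027510831608709933 q [-0.33  0.64 -0.03  2.25  0.07  0.25  1.24]
```

The force rose to 13.5 N at 45 mm, so rocker 1 is on its stop. Lifting and moving to rocker 4.

```bash
python3 -m crank '[0,0,0,0,0,-0.03,0, 0,0,0,0,0,-0.1,0, 0,0,0,0,0,-0.25,0, 0,0,0,0,0,-0.25,0, 0,0,0,0,-0.3,0,0, 0,0,0,0,-0.3,0,0, 0,0,0,0,-0.3,0,0, 0,0,0,0,-0.3,0,0]'
python3 -m crank '[0,0,0,0,0,0,0, 0,0,0,0,0,0,0]'
python3 go.py 4 .06
```

```text
clock: 6.25
tcp_pos: [0.5036, -0.0657, 0.1402]
tcp_rot: [-0.138, 3.137, -0.0]
ft_force: [0.9, -0.3, 0.9]
grip_width: 0.001
finger_force: 0.0
clock: 6.5
tcp_pos: [0.5034, -0.064, 0.1398]
tcp_rot: [-0.137, 3.138, 0.0]
ft_force: [-0.8, 0.8, -0.2]
grip_width: -0.002
finger_force: 0.0
t 6.5 tcp [ 0.5034 -0.064   0.1398] tgt [ 0.5035 -0.0643  0.06  ] shares [-0.    -0.002  0.532] turn [ 0.     0.002 -0.002] F [-0.8  0.8 -0.2] w -0.002472677968553196 q [ 0.08  0.48 -0.09  2.17  0.08  0.49  1.59]
```

```bash
python3 -m crank '[0,0,0,0,-0.002,0.2,0, 0,0,0,0,0,0.2,0, 0,0,0,0,0,0.13,0, 0,0,0,0,0,0,0, 0,0,0,0,0,0,0]'
python3 go.py 4 .046
python3 - <<'E'
from h import *
c=snap('side','s3');print(proj(c,manip.get_obs()['tcp_pos']))
b=cv2.imread('pics/s3.png')[170:280,160:320]
cv2.imwrite('pics/c3.png',cv2.convertScaleAbs(cv2.resize(b,None,fx=5,fy=5,interpolation=3),alpha=1.8))
E
```

```text
clock: 7.12
tcp_pos: [0.5035, -0.0636, 0.0604]
tcp_rot: [-0.14, 3.138, 0.0]
ft_force: [-0.2, 0.8, 0.5]
grip_width: -0.001
finger_force: 0.0
t 7.125 tcp [ 0.5035 -0.0636  0.0604] tgt [ 0.5035 -0.0643  0.046 ] shares [ 0.001 -0.004  0.096] turn [0.    0.001 0.002] F [-0.2  0.8  0.5] w -0.0012287707952093588 q [ 0.05  0.62 -0.06  2.22  0.11  0.3   1.56]
[[271.29368395 243.99998172]]
```

View pics/c3.png

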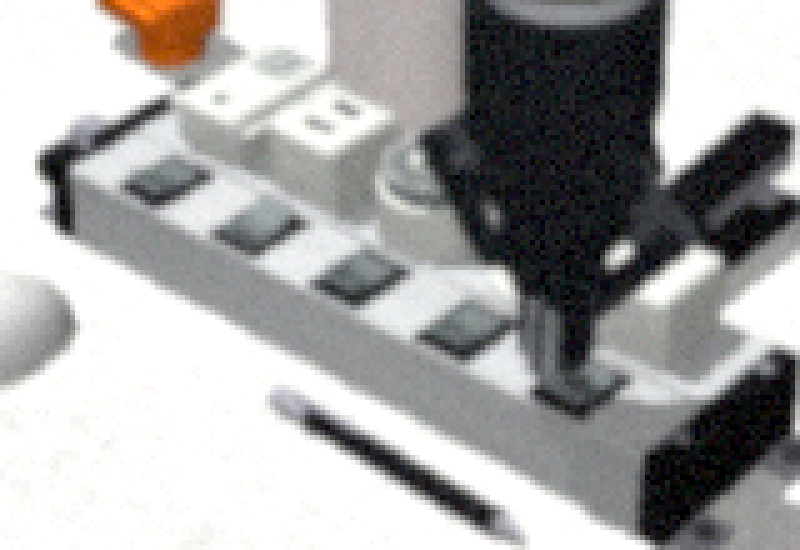

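The tip is over rocker 4's near end at crop (560,375). Rocker 1 at (258,225) is now lit differently, as a tipped rocker would be. Pressing.

```bash
python3 -m crank '[0,0,0,0,-0.004,0.02,0, 0,0,0,0,0,0.015,0, 0,0,0,0,0,0.015,0, 0,0,0,0,0,0.01,0, 0,0,0,0,0,0.01,0, 0,0,0,0,0,0.01,0, 0,0,0,0,0,0.01,0]'; python3 -m crank '[0,0,0,0,0,0.007,0, 0,0,0,0,0,0,0]'; python3 go.py 4 .046
```

```text
clock: 8.05
tcp_pos: [0.5028, -0.0652, 0.0461]
tcp_rot: [0.138, -3.138, 0.0]
ft_force: [-1.8, -0.6, 2.8]
grip_width: -0.001
finger_force: 1.4
clock: 8.3
tcp_pos: [0.5029, -0.0651, 0.0455]
tcp_rot: [0.138, -3.138, 0.0]
ft_force: [-3.2, -0.8, 10.1]
grip_width: 0.0
finger_force: 4.8
t 8.3 tcp [ 0.5029 -0.0651  0.0455] tgt [ 0.5035 -0.0643  0.046 ] shares [-0.004  0.005 -0.004] turn [-0.    -0.001 -0.001] F [-3.2 -0.8 10.1] w 0.0001928315774069349 q [ 0.05  0.65 -0.05  2.23  0.11  0.27  1.56]
```

```bash
python3 -m crank '[0,0,0,0,0,0.003,0, 0,0,0,0,0,0,0]'; python3 -m crank '[0,0,0,0,0,-0.03,0, 0,0,0,0,0,-0.1,0, 0,0,0,0,0,-0.3,0, 0,0,0,0,0,-0.3,0, 0,0,0,0,0,-0.3,0, 0,0,0,0,-0.3,0,0, 0,0,0,0,-0.3,0,0, 0,0,0,0,-0.3,0,0]'; python3 -m crank '[0,0,0,0,-0.3,0,0, 0,0,0,0,-0.3,0,0, 0,0,0,0,-0.3,0,0, 0,0,0,0,-0.3,0,0, 0,0,0,0,0,0,0, 0,0,0,0,0,0,0]'
python3 - <<'E'
from h import *
snap('top','t4');snap('side','s4')
a=cv2.imread('pics/t4.png')[165:255,165:365];b=cv2.imread('pics/s4.png')[160:280,120:325]
a=cv2.resize(a,(600,270),interpolation=3);b=cv2.resize(b,(600,330),interpolation=3)
cv2.imwrite('pics/c4.png',cv2.convertScaleAbs(np.vstack([a,b]),alpha=1.7))
E
```

```text
clock: 8.55
tcp_pos: [0.5029, -0.0652, 0.0453]
tcp_rot: [-0.138, 3.139, -0.0]
ft_force: [-4.2, 0.7, 14.9]
grip_width: 0.003
finger_force: 7.4
clock: 9.55
tcp_pos: [0.5154, -0.2008, 0.2005]
tcp_rot: [-0.138, 3.137, -0.001]
ft_force: [0.6, 0.4, -0.1]
grip_width: 0.003
finger_force: 0.0
clock: 10.3
tcp_pos: [0.5308, -0.3783, 0.1996]
tcp_rot: [-0.138, 3.138, 0.001]
ft_force: [0.9, 0.5, -0.4]
grip_width: -0.0
finger_force: 0.0
```

View pics/c4.png

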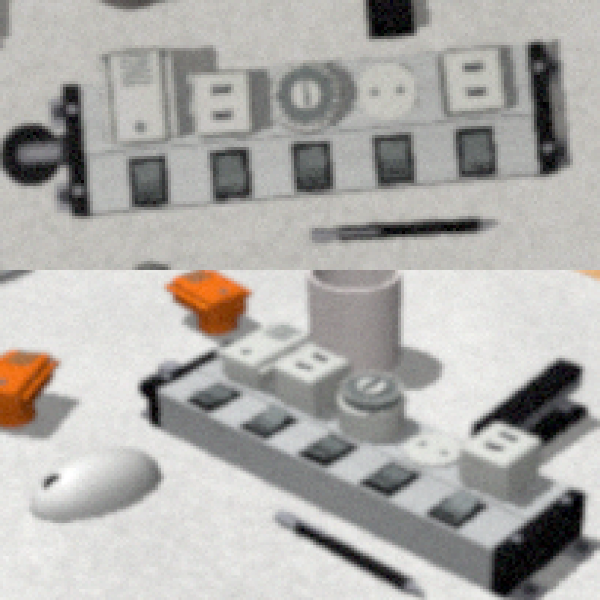

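Rockers 1 (crop 268,420) and 4 (458,508) now look different from 0, 2 and 3: their raised near faces are gone. Everything else is where it was, and the arm is clear. Handing in.

```bash
python3 -c "
from bench import order
print(order.close_job())"
```

```text
the job is handed in; nothing more can be done
None
```

I pressed rockers 1 and 4, the two USB charger sockets, down to their stops (about 15 N at most). In the final pictures rockers 0, 2 and 3 look still on and nothing else looks moved. I handed the job in at about 10 s with the arm clear; no verdict was returned.

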